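# Zero the depth gauge and present the blind cap hole-up

## Robot

A 6-joint arm with a two-finger parallel gripper is mounted at the origin on the work surface. World frame = base frame: x ahead of the robot, y to its left, z up, the work surface at z = 0. Lengths are in m, angles in rad, forces in N, time in s.
With the tool pointing down it reaches from about 0.375 to 0.9 m from the base axis. Payload 3.1 kg.
Tool frame: the origin (TCP) lies on the centre line of the jaws, within the pads' length; the fingertips stand 14 mm ahead of it and the grasp point (between the pads) lies 5 mm behind it; y points along the fingers, z is the direction in which the jaws open and shut, and the axes are right-handed (so a half turn about y gives the same grasp; the last joint's range is limited). The gripper opens to 87 mm and grips with 3 to 60 N. Pads are 19 mm wide; open, the fingers measure 117 mm over their backs; the gripper's body (75 mm by 190 mm) begins 51 mm behind the grasp point.
Start: joints at [-1.379, 0.527, 1.433, -0, 1.181, -0.178], TCP at [0.226, -0.582, 0.237] pointing down, gripper open.
Joint ranges: [-3.08, 3.08], [-0.75, 2.2], [0.22, 2.44], [-1.43, 4.57], [0, 2.65], [-2.85, 2.85]. Speed limits (rad/s): [2.79, 2.79, 3.14, 3.14, 3.14, 3.14].

## Interface

Orientations are given as a unit quaternion [x, y, z, w].
In Python, from rig import robot, vision gives the robot as it stands.
- The arm moves only by the shell command python3 -m crank 'ROWS' [FORCE]. ROWS is JSON, a list of rows, each a list of 7 numbers: the shift along the tool's x, y, z as a fraction of full scale, then the turn, a rotation vector about the tool's x, y, z as a fraction of full scale, then the gripper command: -1 is shut, 1 is fully open, values between are in proportion. In form: [[x, y, z, wx, wy, wz, grip], ...]. A call has 1 to 10 rows; each row is the pose to reach, as a shift and turn from the pose commanded when the call began, along the tool's axes at that moment, turning the shorter way round; what a row does not reach only later rows make up. Full scale, the value 1, is 50 cm for a shift and pi rad for a turn. A row lasts 1/8 s, in which the tool goes at most 62.5 mm and 10.7 degrees, less where a joint would pass 70% of its speed; a pose out of reach is approached as far as the arm can. A call with a number of a shift or a turn outside -1 to 1 is refused whole. A call with a gripper value outside its range is refused whole. The fingers move at their own pace and stop on an object; FORCE is the grip in N (left out, the last holds). Time passes only in rows, so rows that repeat a pose let the fingers close. It gives the time, the measured TCP pose, the force and the opening at its end, in the units of the state.
- robot.get_obs(): the state, without advancing time (a new reading comes with each control period).
- vision.camera(name): name is "side" or "top" or "wrist"; returns the picture (400x640x3 uint8, blue, green, red); there is no depth.
- vision.camera_info(name): a dict with "vfov" (degrees; the focal length in pixels is half the picture's height over the tangent of half this angle, whatever the lens; pixels are square), "cx", "cy" (the principal point, pixels), "k1" (the pictures are not rectified: a ray, as slopes to the right and down, at radius r is drawn at 1 + k1 r^2 times it, then the intrinsics apply), "world_from_camera" (4x4, takes a point from camera to world coordinates); the wrist camera has in their place "tool_from_camera" (4x4, takes a point from camera to tool coordinates, whose origin is the TCP and whose axes are the tool frame's). Camera axes: x right, y up, looking along -z (the intrinsics and any distortion apply to the point x, -y, -z); pixel columns grow to the right and rows downward; lengths in m; the calibration is good to about 2 mm. A picture is of the moment at which its call begins: read the wrist's pose just before it. camera_info takes no time and is no camera call.
- robot.hand_in(): hands the job in, once; it reports no verdict.
The state is a dict: "time": time; "q": joint angles; "joint_velocities": joint speeds; "joint_torque": joint torques, N m; "position": TCP position; "tool_rot": TCP orientation; "ft_force": force on the tool from outside, world axes, zero at the start; "moment": the same for the moment, N m; "grip_width": finger opening in m.
Only numpy, scipy, OpenCV 4.12 (cv2) and the standard library are available. Lean on these libraries where they do the work, as an engineer would, in place of code of your own. Each camera call takes 0.05 s, during which the arm holds its last target.

## Task

First turn the knob of the depth gauge until its pointer reads zero and let go of it. Then find, among the three look-alike aluminium blocks on the mat, the cap with the blind hole, turn it over so that its hole faces straight up, and finish holding it in the gripper, level and still, a few centimetres clear above the middle of the gauge's round steel anvil. Do not set it down or let go, and leave the other two blocks and the loose things on the bench where they are.

Things in the scene. Friction and masses are not known exactly. Their poses are not given: they have to be found in the camera images.
- zero_knob (a joint): Angle of the gauge's black knob, rad, about the vertical: 0 = pointer on the long zero mark; positive = pointer clockwise of zero seen from above. It starts 0.5 to 1.35 clockwise of zero, turns freely from -0.6 to 2.0 with light friction (0.03 N m) and stays where it is left. Scale marks are 10 degrees apart.
- knob_grip (a point): Point on the knob's vertical axis, 55 mm above the bench, where to grip. Black knob: round skirt 44 mm across (top 23 mm below this point) with an upright bar 42 mm long, 14 mm wide (top 7 mm above the point). The point turns with the knob: x runs along the bar to the pointer (white line on the bar, black needle beyond the skirt), z up. It stands on a white dial 96 mm across.
- gauge: Fixed grey base plate of the depth gauge, 150 (x) x 220 (y) x 20 mm, origin under its centre on the bench, z up. Knob axis at (0, 55) mm, anvil at (0, -65) mm; the dial's long zero mark points from the knob axis along +x. A 16 mm post at (58, -10) mm carries a probe arm swung away towards +x, to 123 mm from the centre; its top is 88 mm above the bench.
- anvil (a point): Centre of the top face of the gauge's round steel anvil, 50 mm across, standing 15 mm above the base plate; this point is 35 mm above the bench. Axes as the gauge.
- mat: Fixed flat mat, 300 (x) x 340 (y) x 3 mm, origin under its centre; the three blocks, a spool and a capacitor stand on it.
- cap: The block to present: bare aluminium, 44 x 44 mm, 32 mm thick, 0.10 to 0.20 kg. Origin at its centre. One of its two 44 x 44 faces has a central blind round hole, 21 mm across, 18 mm deep; its +x axis points out of the hole, y and z are square to the 44 mm sides. It starts standing on edge (z up, origin 22 mm above the mat), hole facing sideways in any direction, perhaps hidden from view.
- blank: Look-alike solid block, same outside size, material and frame as the cap, no hole. Stands on edge on the mat, any way round. Leave alone.
- through: Look-alike spacer block, same outside size, material and frame as the cap, but its 21 mm hole goes right through along x. Stands on edge on the mat, any way round. Leave alone.
- spool: Bystander: solder spool, 52 mm across, 35 mm tall, on the mat. Origin under its centre.
- capacitor: Bystander: dark upright capacitor can, 32 mm across, 40 mm tall, on the mat. Origin under its centre.
- module: Bystander: gold-coloured power module, 60 x 100 x 32 mm. Origin under its centre.
- board: Bystander: small green circuit board, 70 x 100 mm, 16 mm tall. Origin under its centre.
- driver: Bystander: screwdriver lying on the bench.
- flux: Bystander: jar 48 mm across, 60 mm tall. Origin under its centre.
Things that resemble listed ones, but are neither listed nor needed, are in the scene too. Leave any brown or red look-alike of the cap alone.

How it is judged:
On the way, in this order (a step that is already met when the one before it is completed fails the run):
1. the pointer reads zero and the knob is let go (value of joint zero_knob between -0.1 and 0.1 rad and contact force between the fingers and gauge below 0.1 N and velocity of joint zero_knob between -0.1 and 0.1 rad/s), for 0.2 s.
2. the cap's hole faces up (angle between cap's own x axis and vertical below 0.26 rad), for 0.2 s.
At the end, for the whole second after the job is handed in: The program has finished with the fingers still holding the cap: hole up within 0.2 rad of vertical, cap centre within 25 mm sideways of the anvil's centre, its underside 10 to 110 mm above the anvil, touching no part of the gauge, at rest; the pointer still within 0.1 rad of zero (value of joint zero_knob between -0.1 and 0.1 rad and angle between cap's own x axis and vertical below 0.2 rad and horizontal distance between cap and anvil below 0.025 m and z of cap in the frame of anvil between 0.026 and 0.126 m and contact force between cap and the fingers above 0.5 N and contact force between cap and gauge below 0.1 N and linear speed of cap below 0.02 m/s and angular speed of cap below 0.2 rad/s); the arm keeps its last pose, push and grip.
It fails at once if a bystander is disturbed (moved more than 40 mm) (distance of any of blank, through, spool, capacitor, module, board, driver, flux from where it was at the start of the episode above 0.04 m).
It also fails if it takes over 64 s, if anything falls off the work surface, if the arm or the gripper's body presses on something with over 40 N, if the wrist force passes 120 N, or if a joint passes its speed limit or range.

## Working session

There is one attempt and no reset: what is moved stays moved. The work goes in short steps, Python scripts to look and compute and a shell command to move; the robot and the scene stay as the last step left them, time stands still between calls to the robot, and variables do not carry over. Pictures are saved under pics/ and viewed, and the job is handed in when it is done.

```bash
ls; mkdir -p pics
python3 - <<'E'
from rig import robot, vision
import cv2, json, numpy as np
np.set_printoptions(precision=4,suppress=True)
for n in ["side","top","wrist"]:
    print(n,vision.camera_info(n))
o=robot.get_obs(); print(o)
for n in ["side","top","wrist"]:
    cv2.imwrite(f"pics/{n}0.png",vision.camera(n))
E
```

```text
pics
side {'vfov': 47.44716548464619, 'cx': 318.3372152077512, 'cy': 200.47025777702902, 'k1': -0.07640708863969457, 'world_from_camera': array([[ 0.8652,  0.3636, -0.3452,  0.0981],
       [-0.5011,  0.605 , -0.6188, -0.8211],
       [-0.0161,  0.7084,  0.7056,  0.9738],
       [ 0.    ,  0.    ,  0.    ,  1.    ]])}
top {'vfov': 54.0896961545026, 'cx': 325.1058169371583, 'cy': 191.36459739770564, 'k1': -0.07057278859669153, 'world_from_camera': array([[ 0.0227,  0.997 , -0.0737,  0.4657],
       [-0.9996,  0.024 ,  0.0178,  0.0017],
       [ 0.0195,  0.0733,  0.9971,  1.1968],
       [ 0.    ,  0.    ,  0.    ,  1.    ]])}
wrist {'vfov': 60.98985702219736, 'cx': 311.60816778446707, 'cy': 194.55066350638816, 'k1': -0.05228622417493798, 'tool_from_camera': array([[-0.0003, -0.9549, -0.2969, -0.0822],
       [-0.0007,  0.2969, -0.9549, -0.1494],
       [ 1.    , -0.0001, -0.0008,  0.0002],
       [ 0.    ,  0.    ,  0.    ,  1.    ]])}
{'time': 0.0, 'q': array([-1.3785,  0.5284,  1.4339, -0.    ,  1.1814, -0.1785]), 'joint_velocities': array([ 0.0013,  0.0011,  0.0002, -0.001 ,  0.0004,  0.002 ]), 'joint_torque': array([ -0.0009, -44.0046, -17.6593,   0.0634,   0.0583,  -0.0002]), 'position': array([ 0.2264, -0.5818,  0.2356]), 'tool_rot': array([-0.1304,  0.6957, -0.6942,  0.1303]), 'ft_force': array([-0.2333, -0.5407,  0.6779]), 'moment': array([ 0.0166, -0.0242,  0.0104]), 'grip_width': 0.08701209833207409}
```

View pics/side0.png

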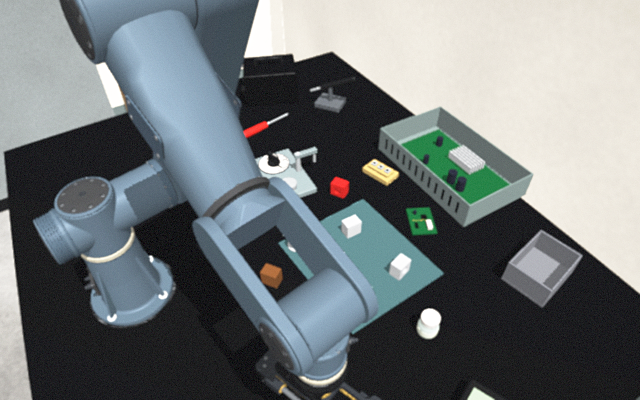

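View pics/top0.png

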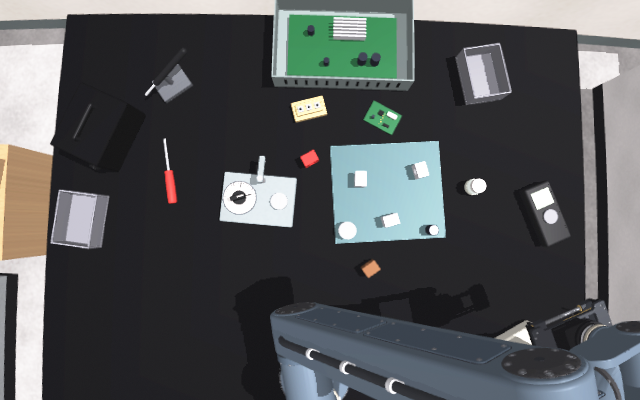

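View pics/wrist0.png

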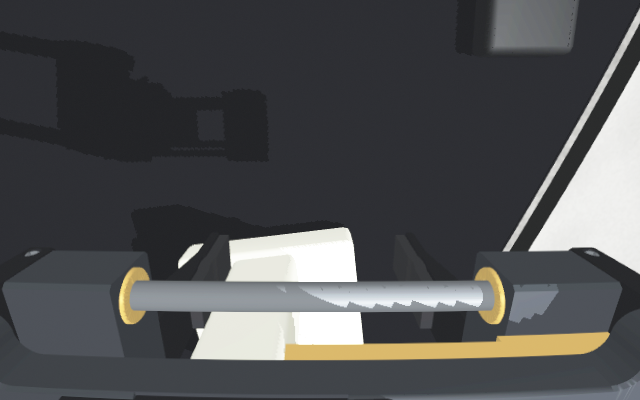

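The top view shows the gauge near (258,199) with its knob at (240,197) and its anvil at (279,201). The blocks are at (360,178), (421,170) and (391,220), the spool is at (346,231) and the capacitor at (433,230). I'll write the helpers and zoom in.

```bash
cat > h.py <<'E'
import numpy as np, cv2
from scipy.spatial.transform import Rotation as R
from rig import robot, vision
np.set_printoptions(precision=4,suppress=True)
def tool(o=None):
    o=o or robot.get_obs(); T=np.eye(4); T[:3,:3]=R.from_quat(o["tool_rot"]).as_matrix(); T[:3,3]=o["position"]; return T
def cam(n,T=None):
    i=vision.camera_info(n); f=200/np.tan(np.radians(i["vfov"]/2))
    W=i["world_from_camera"] if n!="wrist" else (tool() if T is None else T)@i["tool_from_camera"]
    return i,f,W
def ray(n,px,T=None):
    i,f,W=cam(n,T); d=(np.array(px,float)-[i["cx"],i["cy"]])/f; s=d.copy()
    for _ in range(30): s=d/(1+i["k1"]*(s@s))
    return W[:3,3],W[:3,:3]@np.array([s[0],-s[1],-1])
def onz(n,px,z,T=None):
    o,d=ray(n,px,T); return o+d*(z-o[2])/d[2]
def proj(n,P,T=None):
    i,f,W=cam(n,T); p=np.linalg.inv(W)@np.append(P,1); s=np.array([p[0],-p[1]])/-p[2]
    return s*(1+i["k1"]*(s@s))*f+[i["cx"],i["cy"]]
def crop(img,x0,y0,x1,y1,k,fn):
    cv2.imwrite(fn,cv2.resize(img[y0:y1,x0:x1],None,fx=k,fy=k,interpolation=cv2.INTER_CUBIC))
E
python3 - <<'E'
from h import *
t=cv2.imread("pics/top0.png"); s=cv2.imread("pics/side0.png")
crop(t,210,145,310,235,8,"pics/tg.png"); crop(t,325,135,455,250,6,"pics/tm.png"); crop(s,230,130,450,300,3.6,"pics/sm.png")
for nm,px,z in [("knob",(239,198),.055),("anvil",(279,201),.035),("A",(360,177),.047),("B",(422,169),.047),("C",(391,219),.047)]: print(nm,onz("top",px,z))
E
```

```text
knob [0.5247 0.232  0.055 ]
anvil [0.5197 0.117  0.035 ]
A [ 0.5958 -0.1211  0.047 ]
B [ 0.6246 -0.3064  0.047 ]
C [ 0.4738 -0.2147  0.047 ]
```

View pics/tg.png

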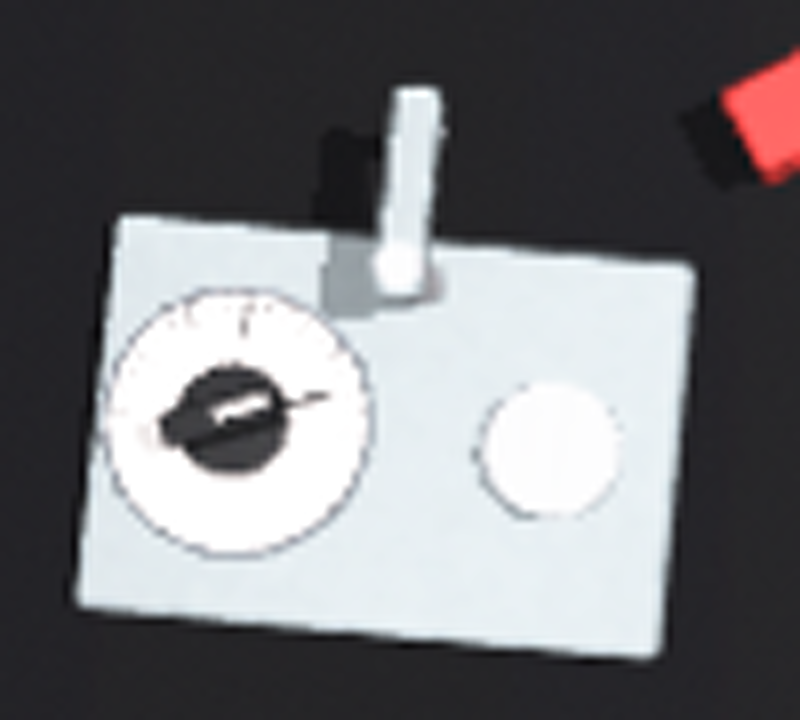

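View pics/tm.png

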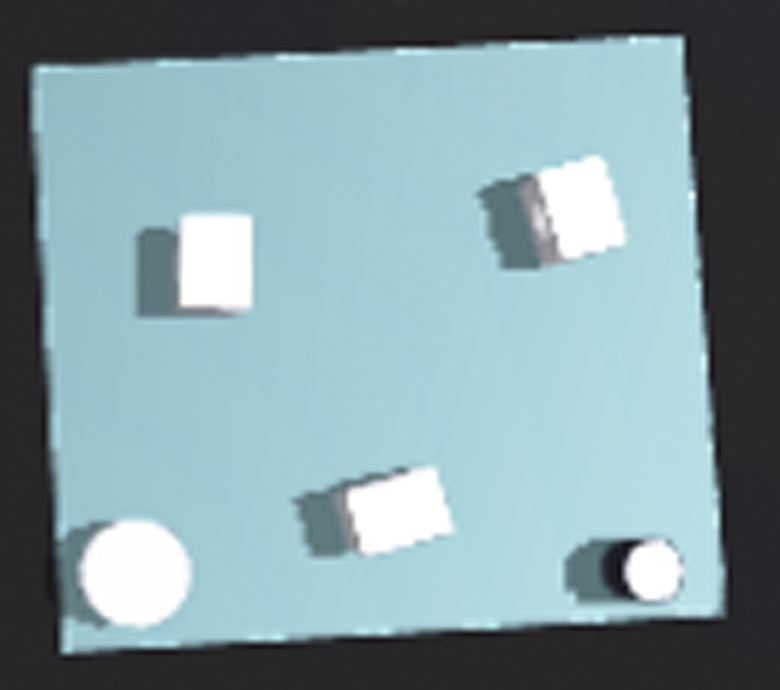

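View pics/sm.png

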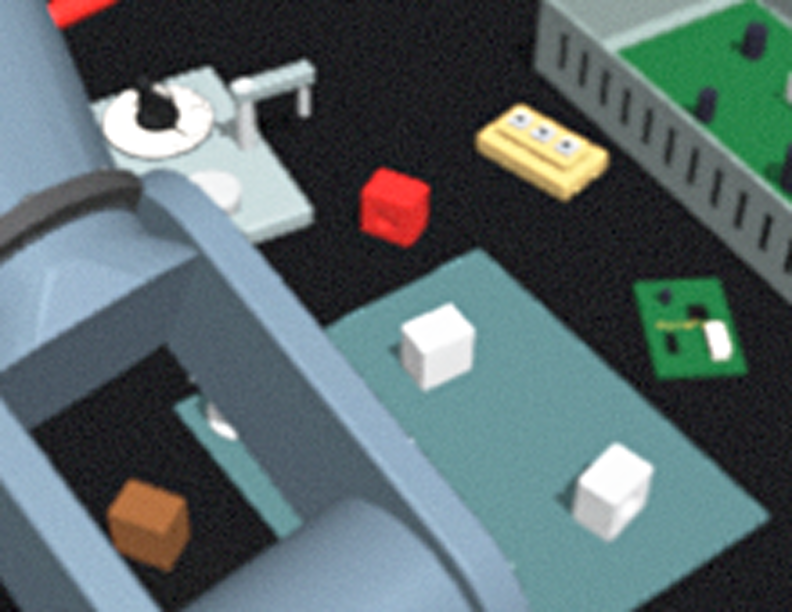

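Run:
```python
from h import *
T=tool(); print(T)
g=lambda c:(210+c[0]/8-.5+.06,145+c[1]/8-.5+.06)
P=[onz("top",g(c),.02)[:2] for c in [(118,215),(692,265),(660,657),(78,606)]]
P=np.array(P);print(P, P.mean(0))
# model corners: image up=+x ; left=+y
m=np.array([[75,110],[75,-110],[-75,-110],[-75,110]])/1e3
A,_=cv2.estimateAffinePartial2D(m,P); yaw=np.arctan2(A[1,0],A[0,0]); print("scale",np.hypot(A[0,0],A[1,0]),"yaw",yaw)
Rz=np.array([[np.cos(yaw),-np.sin(yaw)],[np.sin(yaw),np.cos(yaw)]])
c=P.mean(0)
k=c+Rz@[0,.055]; a=c+Rz@[0,-.065]; print("knob",k,"anvil",a)
for z in (.024,.032):
  tip=onz("top",g((327,396)),z)[:2]-k; print("tip",tip,np.linalg.norm(tip),"pointer world",np.arctan2(tip[1],tip[0]),"cw",yaw-np.arctan2(tip[1],tip[0]))
d=onz("top",g((238,422)),.022); print(d, onz("top",g((552,450)),.035))
```

```text
[[-0.932  -0.0003  0.3624  0.2264]
 [-0.3624  0.0016 -0.932  -0.582 ]
 [-0.0003 -1.     -0.0016  0.2358]
 [ 0.      0.      0.      1.    ]]
[[0.6058 0.2868]
 [0.592  0.0692]
 [0.4444 0.0771]
 [0.4581 0.2958]] [0.5251 0.1822]
scale 0.990835269214611 yaw -0.061049133309246315
knob [0.5284 0.2371] anvil [0.5211 0.1173]
tip [ 0.0105 -0.0328] 0.03440346691259207 pointer world -1.2607042049734807 cw 1.1996550716642345
tip [ 0.01   -0.0341] 0.03557878769722042 pointer world -1.285928961892115 cw 1.2248798285828688
[0.5285 0.2378 0.022 ] [0.5202 0.1183 0.035 ]
```

```bash
python3 -m crank '[[-0.82,-0.23,-0.87,0,0,0,1],[-0.82,-0.23,-0.87,0,0,0,1],[-0.82,-0.23,-0.87,0,0,0,1],[-0.82,-0.23,-0.87,0,0,0,1],[-0.82,-0.23,-0.87,0,0,0,1],[-0.82,-0.23,-0.87,0,0,0,1],[-0.82,-0.23,-0.87,0,0,0,1],[-0.82,-0.23,-0.87,0,0,0,1],[-0.82,-0.23,-0.87,0,0,0,1],[-0.82,-0.23,-0.87,0,0,0,1]]'
```

```text
time: 1.4
position: [0.4513, -0.0261, 0.3521]
tool_rot: [0.131, -0.695, 0.695, -0.131]
ft_force: [1.4, -0.0, -0.1]
grip_width: 0.0871
```

Run:
```python
from h import *
o=robot.get_obs();T=tool(o);np.save("T1.npy",T);print(o["q"],o["position"],o["joint_velocities"])
cv2.imwrite("pics/wrist1.png",vision.camera("wrist")); s=vision.camera("side");cv2.imwrite("pics/side1.png",s)
crop(s,230,130,450,300,3.6,"pics/sm1.png")
```

```text
[-0.3059  0.1526  1.6807  0.0002  1.3077  0.8924] [ 0.4513 -0.0261  0.3521] [ 0.822   0.1008 -0.3193 -0.0114  0.2189  0.8238]
```

View pics/wrist1.png

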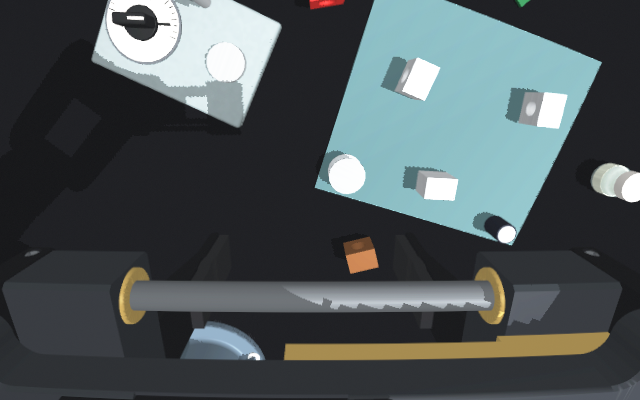

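View pics/sm1.png

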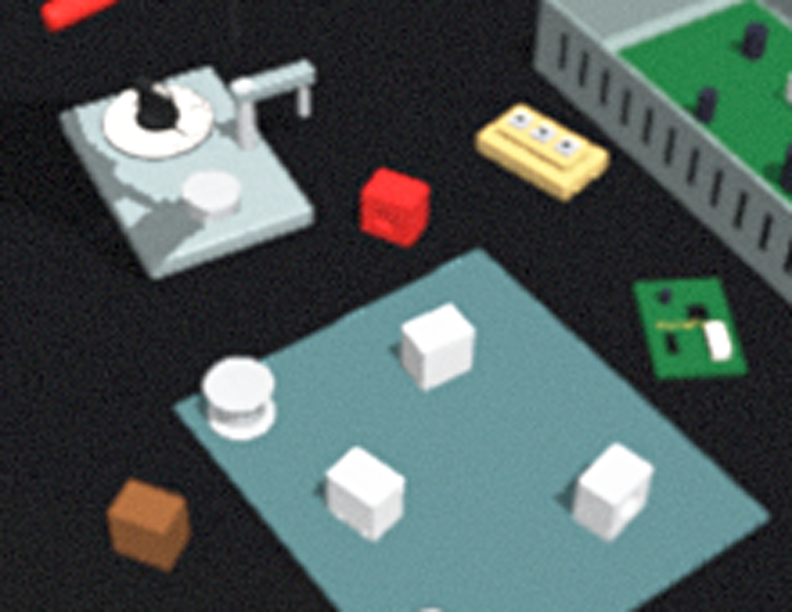

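Run:
```python
from h import *
w=cv2.imread("pics/wrist1.png"); s=cv2.imread("pics/side1.png")
a=cv2.resize(w[40:140,370:580],None,fx=3.6,fy=3.6,interpolation=cv2.INTER_CUBIC)
def st(i): return np.clip((i.astype(float)-140)*255/115,0,255).astype(np.uint8)
b=cv2.resize(np.hstack([st(s[205:245,335:372]),st(s[245:285,385:422])]),None,fx=5,fy=5,interpolation=cv2.INTER_CUBIC)
c=np.zeros((600,760,3),np.uint8); c[:a.shape[0],:a.shape[1]]=a; c[a.shape[0]:a.shape[0]+b.shape[0],:b.shape[1]]=b
cv2.imwrite("pics/z1.png",c)
crop(w,80,0,300,140,3.6,"pics/wg1.png")
```

```text
(no output)
```

View pics/z1.png

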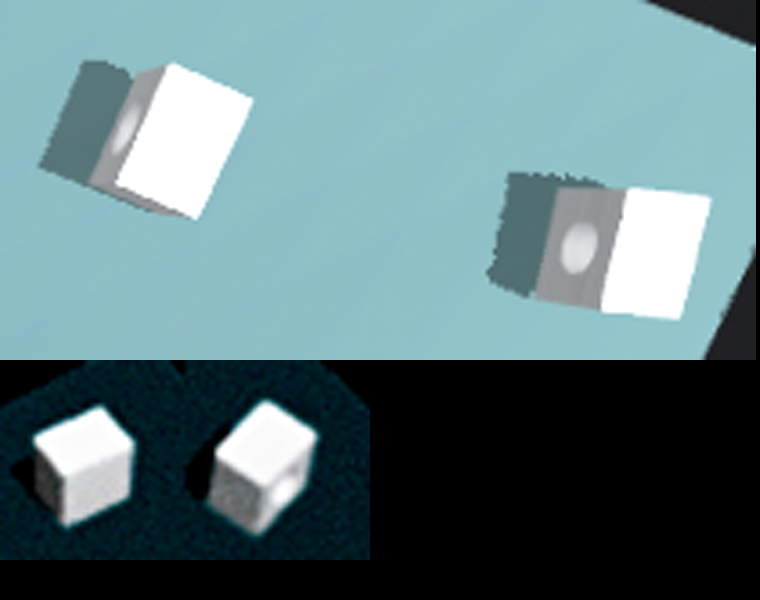

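View pics/wg1.png

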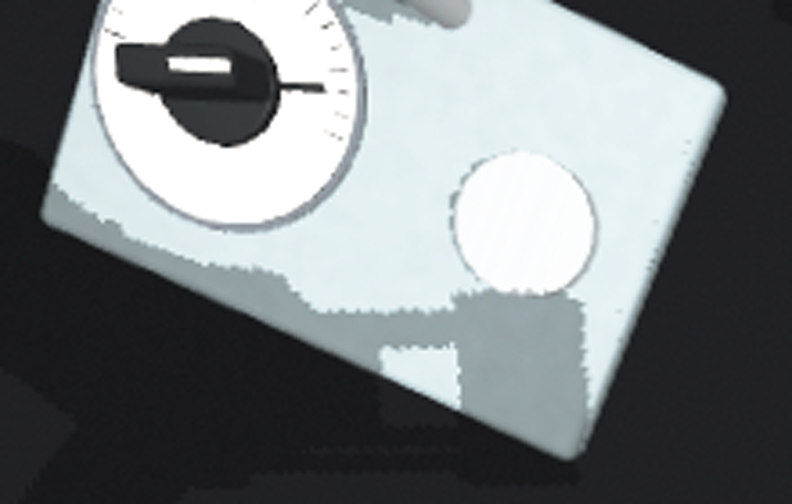

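The wrist crop shows block A (top view (360,178)) with a hole in its +y face, and the side view shows its −y face plain, so A is the cap. B at (421,170) has holes in both faces, so it is the through spacer, which leaves C as the blank. Next is the knob.

```bash
cat >> h.py <<'E'
def down(xang):
    x=np.array([np.cos(xang),np.sin(xang),0]); y=np.array([0,0,-1.]); return np.column_stack([x,y,np.cross(x,y)])
def row(p,Rm):
    T=tool(); d=T[:3,:3].T@(np.array(p)-T[:3,3]); w=R.from_matrix(T[:3,:3].T@Rm).as_rotvec()
    print("row",np.round(d/.5,4),np.round(w/np.pi,4),"| mm",np.linalg.norm(d)*1e3,"deg",np.degrees(np.linalg.norm(w)))
E
python3 - <<'E'
from h import *
print(robot.get_obs()["position"])
row([.5284,.2371,.17],down(-1.27))
E
```

```text
[ 0.4522 -0.0249  0.3524]
row [-0.3336  0.3657 -0.4311] [-0.0007 -0.4757 -0.0007] | mm 328.21019221697173 deg 85.63299622771883
```

```bash
python3 -m crank '[[-0.334,0.366,-0.431,0,-0.476,0,1],[-0.334,0.366,-0.431,0,-0.476,0,1],[-0.334,0.366,-0.431,0,-0.476,0,1],[-0.334,0.366,-0.431,0,-0.476,0,1],[-0.334,0.366,-0.431,0,-0.476,0,1],[-0.334,0.366,-0.431,0,-0.476,0,1],[-0.334,0.366,-0.431,0,-0.476,0,1],[-0.334,0.366,-0.431,0,-0.476,0,1],[-0.334,0.366,-0.431,0,-0.476,0,1],[-0.334,0.366,-0.431,0,-0.476,0,1]]'
python3 - <<'E'
from h import *
vision.camera("wrist")
o=robot.get_obs();T=tool(o);np.save("T2.npy",T);print(o["q"],o["position"],o["joint_velocities"])
cv2.imwrite("pics/wrist2.png",vision.camera("wrist"))
row([.5284,.2371,.17],down(-1.27))
print(T,proj("wrist",[.5284,.2371,.062],T))
E
```

```text
time: 2.75
position: [0.5286, 0.2321, 0.1684]
tool_rot: [0.568, -0.422, 0.422, -0.567]
ft_force: [0.0, -0.8, -0.3]
grip_width: 0.0871
[ 0.2206  0.5509  1.6196 -0.0002  0.9713 -0.0719] [0.5287 0.2323 0.1685] [ 0.004  -0.002  -0.0033  0.      0.0001 -0.0101]
row [-0.0091 -0.0029  0.0022] [ 0.     -0.0024  0.    ] | mm 4.898538033807191 deg 0.43293676508175677
[[ 0.2885 -0.0002  0.9575  0.5287]
 [-0.9575 -0.0002  0.2885  0.2323]
 [ 0.0001 -1.     -0.0003  0.1685]
 [ 0.      0.      0.      1.    ]] [312.6486 191.249 ]
```

View pics/wrist2.png

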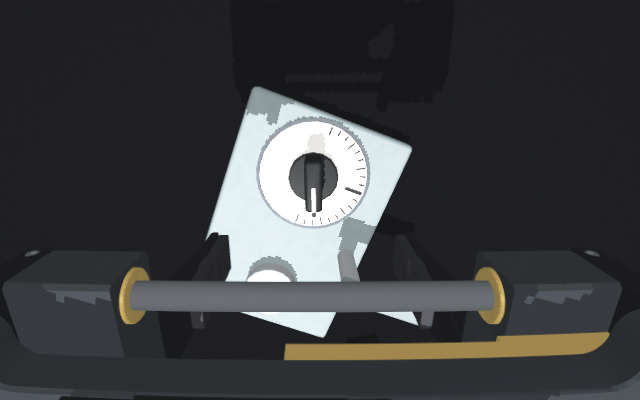

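Run:
```python
from h import *
T=np.load("T2.npy")
for px,z in [((313.5,172.5),.022),((313,177.5),.032),((313.5,154),.062),((314,211),.062),((255,88),.02),((411,150),.02)]: print(px,onz("wrist",px,z,T))
w=cv2.imread("pics/wrist2.png"); crop(w,210,80,430,240,3.6,"pics/wk2.png")
```

```text
(313.5, 172.5) [0.5277 0.2426 0.022 ]
(313, 177.5) [0.5278 0.2405 0.032 ]
(313.5, 154) [0.5204 0.2656 0.062 ]
(314, 211) [0.5342 0.2216 0.062 ]
(255, 88) [0.4594 0.2979 0.02  ]
(411, 150) [0.6047 0.2868 0.02  ]
```

View pics/wk2.png

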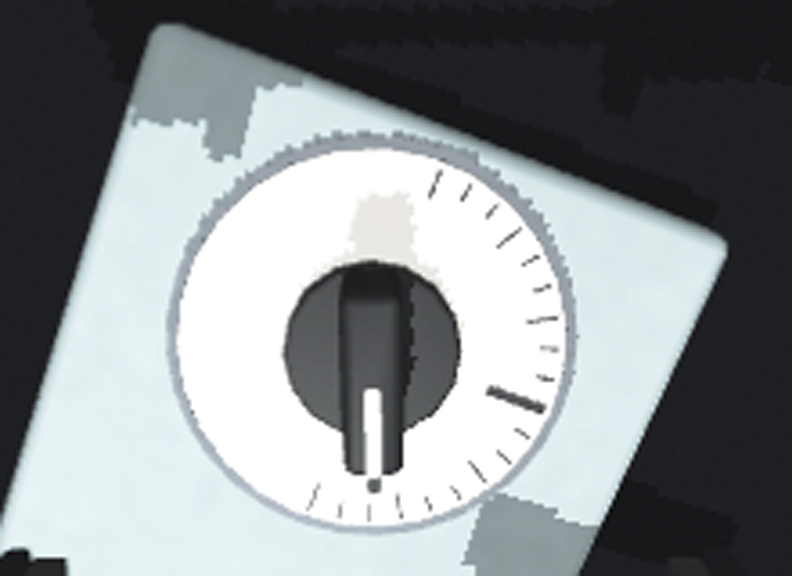

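Run:
```python
from h import *
T=np.load("T2.npy")
g=lambda c:(210+c[0]/3.6-.36,80+c[1]/3.6-.36)
a=onz("wrist",g((490,390)),.022,T);b=onz("wrist",g((545,409)),.022,T);k=np.array([.5278,.2405])
for p in (a,b,onz("wrist",g((517,400)),.022,T)): d=p[:2]-k;print(d,np.arctan2(d[1],d[0]))
d=(b-a);print(np.arctan2(d[1],d[0]))
d=onz("wrist",g((374,470)),.062,T)-onz("wrist",g((373,280)),.062,T);print("bar",np.arctan2(d[1],d[0]))
row([.528,.2395,.050],down(-1.278))
```

```text
[ 0.0321 -0.0033] -0.10134414795535154
[ 0.047 -0.004] -0.08455520947277628
[ 0.0395 -0.0038] -0.09564292133585152
-0.04839802709355326
bar -1.2712473074328414
row [-0.0139  0.2371  0.0028] [0.     0.0001 0.    ] | mm 118.7832445184047 deg 0.025693476627513638
```

```bash
python3 -m crank '[[-0.014,0.12,0.003,0,0,0,1],[-0.014,0.2,0.003,0,0,0,1],[-0.014,0.237,0.003,0,0,0,1],[-0.014,0.237,0.003,0,0,0,1],[-0.014,0.237,0.003,0,0,0,-0.5],[-0.014,0.237,0.003,0,0,0,-0.5],[-0.014,0.237,0.003,0,0,0,-1],[-0.014,0.237,0.003,0,0,0,-1],[-0.014,0.237,0.003,0,0,0,-1],[-0.014,0.237,0.003,0,0,0,-1]]' 8
python3 - <<'E'
from h import *
o=robot.get_obs();T=tool(o);print(o["q"],o["position"],o["ft_force"],o["moment"],o["grip_width"])
cv2.imwrite("pics/wrist3.png",vision.camera("wrist"))
row([.528,.2395,.050],down(-.065))
E
```

```text
time: 4.1
position: [0.5279, 0.24, 0.0501]
tool_rot: [0.568, -0.421, 0.421, -0.568]
ft_force: [-0.9, -1.0, -0.9]
grip_width: 0.0351
[ 0.2341  0.7355  1.6801  0.      0.726  -0.0613] [0.5279 0.24   0.0501] [-0.8661 -0.9832 -0.9163] [-0.0064 -0.0966  0.0146] 0.03508876956825081
row [ 0.001   0.     -0.0001] [ 0.     -0.3853 -0.    ] | mm 0.5210448949506707 deg 69.34969901837553
```

View pics/wrist3.png

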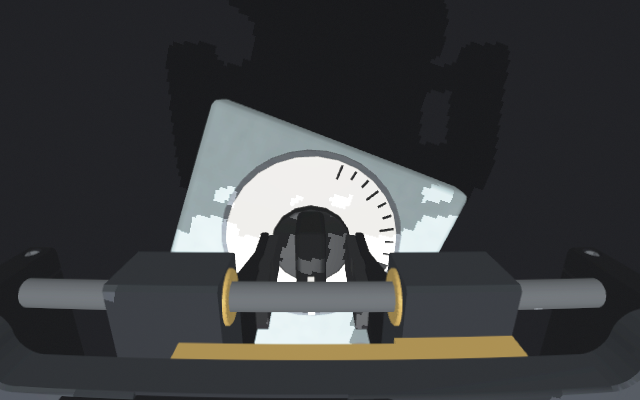

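```bash
python3 -m crank '[[0,0,0,0,0,0,-1],[0,0,0,0,0,0,-1],[0,0,0,0,0,0,-1],[0,0,0,0,0,0,-1],[0,0,0,0,0,0,-1],[0,0,0,0,0,0,-1]]' 8
python3 - <<'E'
from h import *
o=robot.get_obs();print(o["position"],o["ft_force"],o["moment"],o["grip_width"])
row([.528,.2395,.050],down(-.065))
E
```

```text
time: 4.9
position: [0.5275, 0.2399, 0.05]
tool_rot: [0.568, -0.421, 0.421, -0.568]
ft_force: [-2.4, -1.0, 1.3]
grip_width: 0.0139
[0.5275 0.2399 0.05  ] [-2.4499 -0.9972  1.3489] [-0.0984  0.1365 -0.0443] 0.013850096985028065
row [ 0.001  -0.0001  0.0007] [ 0.0003 -0.3853 -0.0002] | mm 0.6285296566921722 deg 69.35000290338395
```

```bash
python3 -m crank '[[0,0,0,0,-0.05,0,-1],[0,0,0,0,-0.1,0,-1],[0,0,0,0,-0.15,0,-1],[0,0,0,0,-0.2,0,-1],[0,0,0,0,-0.25,0,-1],[0,0,0,0,-0.3,0,-1],[0,0,0,0,-0.345,0,-1],[0,0,0,0,-0.385,0,-1],[0,0,0,0,-0.385,0,-1],[0,0,0,0,-0.385,0,-1]]'
python3 - <<'E'
from h import *
o=robot.get_obs();T=tool(o);print(o["position"],o["ft_force"],o["moment"],o["grip_width"],np.arctan2(T[1,0],T[0,0]))
E
```

```text
time: 6.15
position: [0.528, 0.2404, 0.05]
tool_rot: [-0.706, 0.024, -0.024, 0.707]
ft_force: [-1.5, 2.1, -2.0]
grip_width: 0.0139
[0.528  0.2404 0.05  ] [-1.5453  2.1378 -2.0378] [0.5073 0.044  0.014 ] 0.01388240144782529 -0.06775065045551588
```

Now release the knob: open first, then lift.

```bash
python3 -m crank '[[0,0,0,0,0,0,-0.2],[0,0,0,0,0,0,-0.2],[0,0,0,0,0,0,0.2],[0,-0.1,0,0,0,0,0.2],[0,-0.2,0,0,0,0,0.2],[0,-0.3,0,0,0,0,1],[0,-0.3,0,0,0,0,1],[0,-0.3,0,0,0,0,1]]'
python3 - <<'E'
from h import *
o=robot.get_obs();T=tool(o);np.save("T4.npy",T);print(o["q"],o["position"],o["grip_width"])
w=vision.camera("wrist");cv2.imwrite("pics/wrist4.png",w)
t=vision.camera("top");cv2.imwrite("pics/top4.png",t)
print(proj("wrist",[.528,.24,.03],T))
E
```

```text
time: 7.15
position: [0.5274, 0.2398, 0.1998]
tool_rot: [0.707, -0.024, 0.023, -0.707]
ft_force: [-0.5, -0.3, -0.6]
grip_width: 0.0744
[ 0.234   0.5114  1.5867 -0.0001  1.0441 -1.2707] [0.5274 0.2398 0.1998] 0.07439131072317838
[312.1339 177.6041]
```

View pics/wrist4.png

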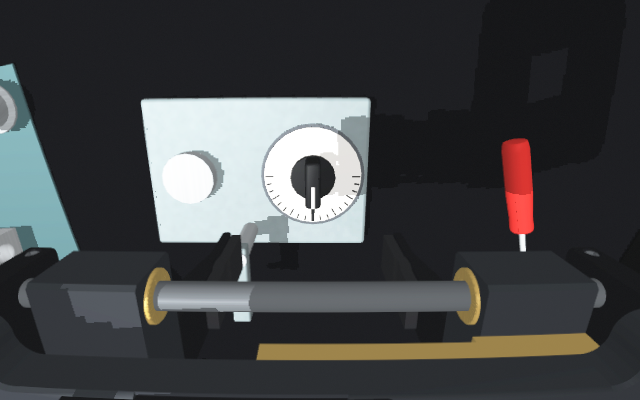

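View pics/top4.png

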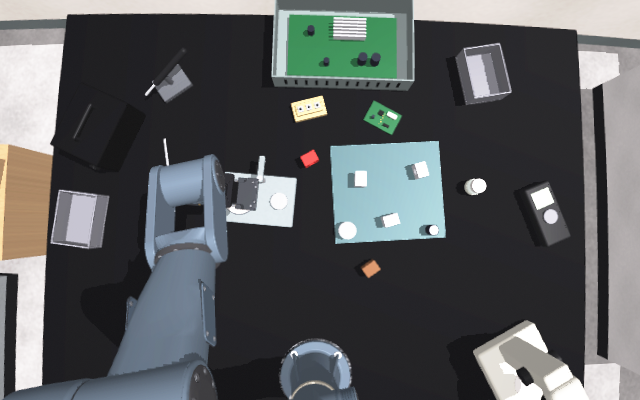

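Run:
```python
from h import *
T=np.load("T4.npy")
w=cv2.imread("pics/wrist4.png"); crop(w,250,110,380,235,5,"pics/wk4.png")
print("anvil",onz("wrist",(190,178),.035,T))
```

```text
anvil [0.5193 0.1229 0.035 ]
```

View pics/wk4.png

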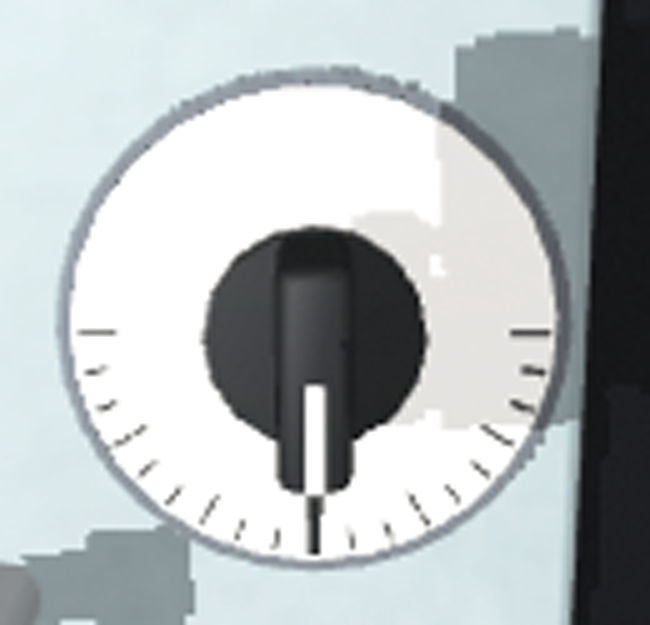

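Run:
```python
from h import *
print(onz("top",(360.4,178.1),.047))
row([.592,-.122,.19],down(-np.pi/2))
```

```text
[ 0.5925 -0.1223  0.047 ]
row [ 0.178   0.0171 -0.7131] [ 0.0011  0.479  -0.0006] | mm 367.56058487361275 deg 86.2144739826653
```

```bash
python3 -m crank '[[0.18,0.017,-0.71,0,0.48,0,1],[0.18,0.017,-0.71,0,0.48,0,1],[0.18,0.017,-0.71,0,0.48,0,1],[0.18,0.017,-0.71,0,0.48,0,1],[0.18,0.017,-0.71,0,0.48,0,1],[0.18,0.017,-0.71,0,0.48,0,1],[0.18,0.017,-0.71,0,0.48,0,1],[0.18,0.017,-0.71,0,0.48,0,1],[0.18,0.017,-0.71,0,0.48,0,1],[0.18,0.017,-0.71,0,0.48,0,1]]'
python3 - <<'E'
from h import *
vision.camera("wrist")
o=robot.get_obs();T=tool(o);np.save("T5.npy",T);print(o["q"],o["position"],o["grip_width"],o["time"])
w=vision.camera("wrist");cv2.imwrite("pics/wrist5.png",w)
E
```

```text
time: 8.5
position: [0.5939, -0.1198, 0.1905]
tool_rot: [-0.5, 0.501, -0.499, 0.5]
ft_force: [0.2, -0.0, 0.1]
grip_width: 0.0872
[-0.3831  0.5563  1.5261 -0.0001  1.0606 -0.3825] [ 0.5941 -0.1198  0.1908] 0.0868757821890374 8.55
```

View pics/wrist5.png

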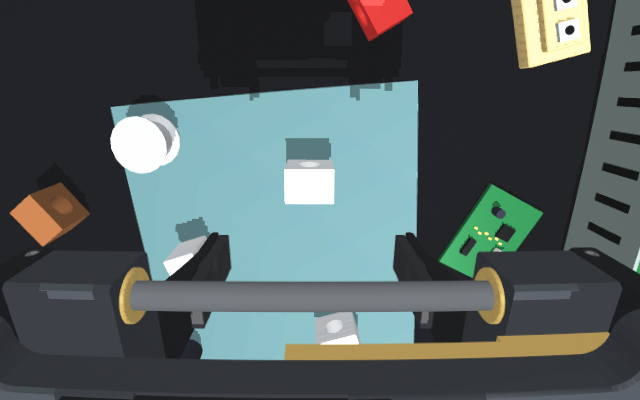

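Run:
```python
from h import *
T=np.load("T5.npy"); w=cv2.imread("pics/wrist5.png"); crop(w,270,130,350,220,6,"pics/wc5.png")
P=np.array([onz("wrist",p,.047,T) for p in [(285,168),(334,167),(334,203.5),(284.5,203.5)]]);print(P,P.mean(0))
m=(w[130:220,270:350].min(2)>225).astype(np.uint8); n,l,s,c=cv2.connectedComponentsWithStats(m);i=1+s[1:,4].argmax()
pts=np.argwhere(l==i)[:,::-1].astype(np.float32); r=cv2.minAreaRect(pts); b=cv2.boxPoints(r)+[270,130]; print(r,b)
Q=np.array([onz("wrist",p,.047,T)[:2] for p in b]);print(Q,Q.mean(0))
```

```text
[[ 0.5708 -0.1047  0.047 ]
 [ 0.6141 -0.1038  0.047 ]
 [ 0.6148 -0.1378  0.047 ]
 [ 0.5696 -0.1378  0.047 ]] [ 0.5923 -0.121   0.047 ]
((39.0, 56.0), (34.0, 50.0), 90.0) [[284. 169.]
 [334. 169.]
 [334. 203.]
 [284. 203.]]
[[ 0.5699 -0.1056]
 [ 0.6141 -0.1056]
 [ 0.6147 -0.1373]
 [ 0.5692 -0.1373]] [ 0.592  -0.1215]
```

View pics/wc5.png

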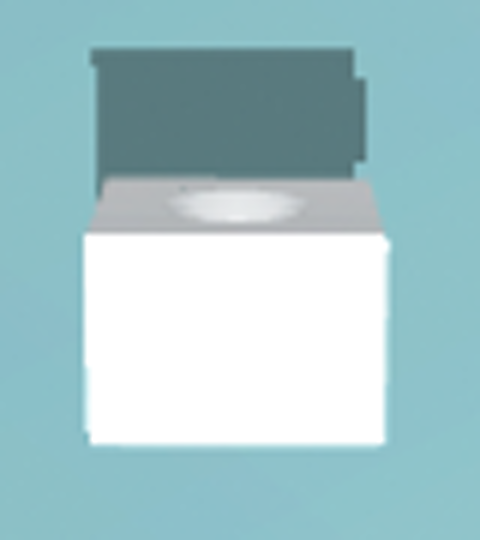

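Run:
```python
from h import *
Rt=R.from_rotvec([np.radians(-25),0,0]).as_matrix()@down(-np.pi/2)
row([.592,-.1234,.10],Rt); row([.592,-.1234,.0265],Rt)
```

```text
row [ 0.0074  0.1821 -0.0042] [ 0.0003 -0.0002 -0.139 ] | mm 91.14503115573258 deg 25.020148033334625
row [ 0.0074  0.3291 -0.0041] [ 0.0003 -0.0002 -0.139 ] | mm 164.6004437815696 deg 25.020148033334625
```

```bash
python3 -m crank '[[0.0074,0.08,-0.004,0,0,-0.05,1],[0.0074,0.15,-0.004,0,0,-0.1,1],[0.0074,0.18,-0.004,0,0,-0.139,1],[0.0074,0.18,-0.004,0,0,-0.139,1],[0.0074,0.18,-0.004,0,0,-0.139,1]]'
python3 - <<'E'
from h import *
vision.camera("wrist")
o=robot.get_obs();T=tool(o);np.save("T6.npy",T);print(o["q"],o["position"],o["ft_force"],o["time"])
cv2.imwrite("pics/wrist6.png",vision.camera("wrist"));s=vision.camera("side");cv2.imwrite("pics/side6.png",s)
Rt=R.from_rotvec([np.radians(-25),0,0]).as_matrix()@down(-np.pi/2); print(T)
row([.592,-.1234,.0265],Rt)
E
```

```text
time: 9.22
position: [0.5933, -0.1241, 0.1024]
tool_rot: [0.595, -0.381, 0.597, -0.38]
ft_force: [1.0, -0.8, 0.5]
grip_width: 0.0873
[-0.1908  0.7055  1.636  -0.6094  0.81    0.2425] [ 0.5935 -0.1246  0.1029] [0.3077 0.1339 0.2259] 9.275
[[-0.0043  0.0009  1.      0.5935]
 [-0.9064 -0.4224 -0.0035 -0.1246]
 [ 0.4224 -0.9064  0.0026  0.1029]
 [ 0.      0.      0.      1.    ]]
row [-0.0679  0.1375 -0.0032] [-0.0003 -0.0017  0.0001] | mm 76.67764998135503 deg 0.31763405164535374
```

View pics/wrist6.png

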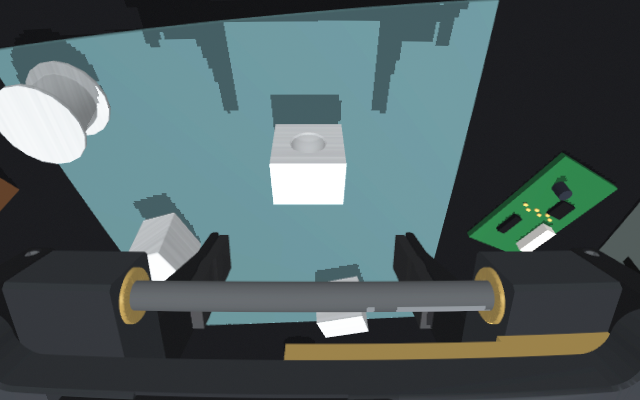

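View pics/side6.png

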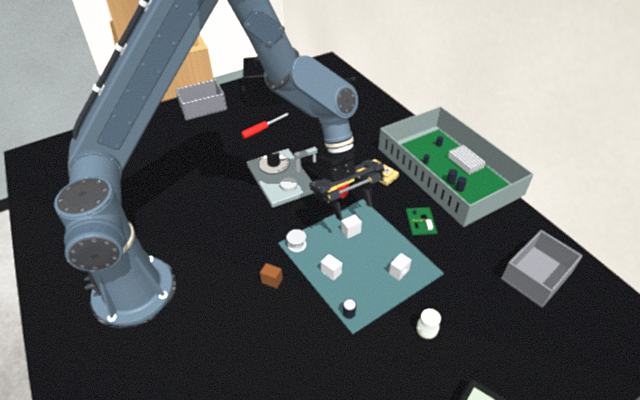

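```bash
python3 -m crank '[[-0.03,0.06,-0.003,0,0,0,1],[-0.055,0.11,-0.003,0,0,0,1],[-0.068,0.1375,-0.003,0,0,0,1],[-0.068,0.1375,-0.003,0,0,0,1],[-0.068,0.1375,-0.003,0,0,0,-1],[-0.068,0.1375,-0.003,0,0,0,-1],[-0.068,0.1375,-0.003,0,0,0,-1],[-0.068,0.1375,-0.003,0,0,0,-1],[-0.068,0.1375,-0.003,0,0,0,-1],[-0.068,0.1375,-0.003,0,0,0,-1]]' 35
python3 - <<'E'
from h import *
o=robot.get_obs();print(o["q"],o["position"],o["ft_force"],o["grip_width"],o["time"])
E
```

```text
time: 10.62
position: [0.591, -0.1221, 0.025]
tool_rot: [0.596, -0.381, 0.597, -0.379]
ft_force: [0.1, 0.6, 1.1]
grip_width: 0.0438
[-0.1868  0.8322  1.6599 -0.7075  0.6942  0.3791] [ 0.591  -0.1221  0.025 ] [0.0906 0.577  1.0746] 0.04378684750455522 10.625
```

```bash
python3 -m crank '[[0.02,-0.04,0,0,0,0,-1],[0.07,-0.15,0,0,0,0,-1],[0.12,-0.25,0,0,0,0,-1],[0.16,-0.34,0,0,0,0,-1],[0.16,-0.34,0,0,0,0,-1],[0.16,-0.34,0,0,0,0,-1]]'
python3 - <<'E'
from h import *
o=robot.get_obs();print(o["q"],o["position"],o["ft_force"],o["grip_width"],o["time"])
cv2.imwrite("pics/wrist7.png",vision.camera("wrist"))
print(R.from_quat(o["tool_rot"]).as_matrix())
E
```

```text
time: 11.38
position: [0.5898, -0.1224, 0.2118]
tool_rot: [0.596, -0.382, 0.596, -0.379]
ft_force: [-0.2, 0.1, -1.1]
grip_width: 0.0437
[-0.1879  0.5451  1.572  -0.5141  1.0056  0.0908] [ 0.5898 -0.1224  0.2118] [-0.2425  0.0757 -1.1221] 0.04368885451936197 11.375
[[-0.0024 -0.0033  1.    ]
 [-0.9065 -0.4221 -0.0036]
 [ 0.4221 -0.9065 -0.002 ]]
```

View pics/wrist7.png

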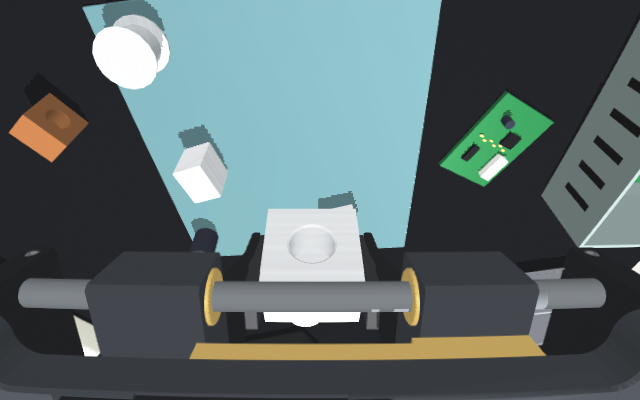

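```bash
python3 -m crank '[[0,0,0,0,0,0.05,-1],[0,0,0,0,0,0.1,-1],[0,0,0,0,0,0.15,-1],[0,0,0,0,0,0.2,-1],[0,0,0,0,0,0.25,-1],[0,0,0,0,0,0.3,-1],[0,0,0,0,0,0.35,-1],[0,0,0,0,0,0.4,-1],[0,0,0,0,0,0.45,-1],[0,0,0,0,0,0.5,-1]]'
python3 - <<'E'
from h import *
o=robot.get_obs();print(o["q"],o["position"],o["ft_force"],o["grip_width"],o["time"])
print(R.from_quat(o["tool_rot"]).as_matrix())
E
```

```text
time: 12.68
position: [0.5903, -0.1231, 0.2105]
tool_rot: [-0.15, 0.692, -0.152, 0.689]
ft_force: [0.5, -0.8, -2.5]
grip_width: 0.0439
[-0.7399  0.8658  1.3354  0.7675  1.8209 -0.9019] [ 0.5903 -0.1231  0.2105] [ 0.4797 -0.8031 -2.5188] 0.04388831491127477 12.675
[[-0.0049  0.0024  1.    ]
 [-0.4174  0.9087 -0.0042]
 [-0.9087 -0.4174 -0.0034]]
```

Run:
```python
from h import *
Rt=R.from_rotvec([np.radians(65),0,0]).as_matrix()@down(-np.pi/2)
row([.520,.120,.12],Rt)
cv2.imwrite("pics/wrist8.png",vision.camera("wrist"));s=vision.camera("side");cv2.imwrite("pics/side8.png",s)
crop(s,250,130,450,290,4,"pics/ss8.png")
```

```text
row [-0.0377  0.517  -0.1419] [-0.0007 -0.0015 -0.0018] | mm 268.73189972379515 deg 0.4534232066494818
```

View pics/wrist8.png

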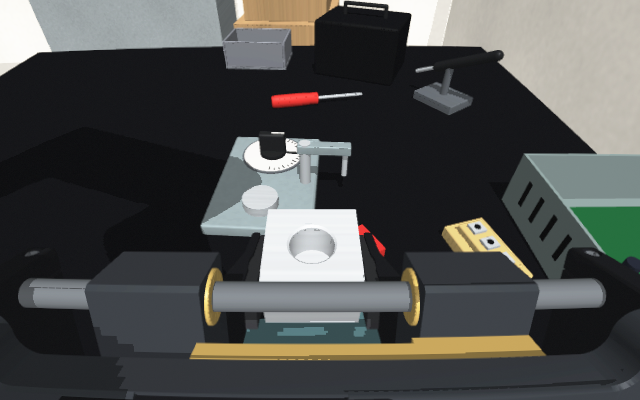

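View pics/side8.png

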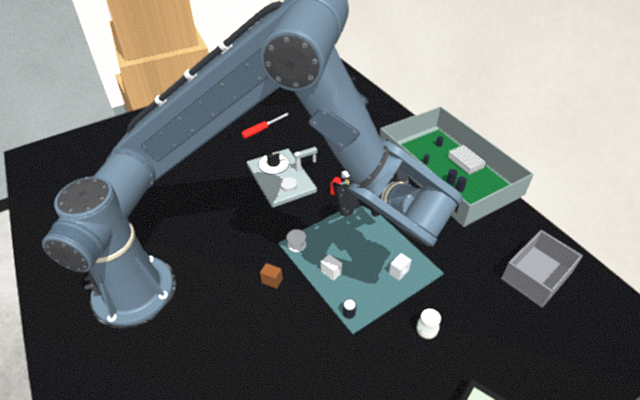

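```bash
python3 -m crank '[[-0.004,0.06,-0.016,0,0,0,-1],[-0.01,0.14,-0.038,0,0,0,-1],[-0.018,0.24,-0.065,0,0,0,-1],[-0.025,0.34,-0.093,0,0,0,-1],[-0.032,0.43,-0.12,0,0,0,-1],[-0.036,0.49,-0.134,0,0,0,-1],[-0.038,0.517,-0.142,0,0,-0.002,-1],[-0.038,0.517,-0.142,0,0,-0.002,-1],[-0.038,0.517,-0.142,0,0,-0.002,-1],[-0.038,0.517,-0.142,0,0,-0.002,-1]]'
python3 - <<'E'
from h import *
o=robot.get_obs();T=tool(o);np.save("T9.npy",T);print(o["q"],o["position"],o["ft_force"],o["grip_width"],o["time"],o["joint_velocities"])
print(T[:3,:3])
for n in ("wrist","side","top"): cv2.imwrite(f"pics/{n}9.png",vision.camera(n))
s=cv2.imread("pics/side9.png"); t=cv2.imread("pics/top9.png")
crop(s,230,130,380,230,5,"pics/ss9.png")
crop(t,200,140,320,230,6,"pics/tt9.png")
E
```

```text
time: 14.02
position: [0.5216, 0.1185, 0.1208]
tool_rot: [-0.154, 0.689, -0.157, 0.69]
ft_force: [-0.2, -1.2, -0.8]
grip_width: 0.0442
[-0.4783  0.8835  1.7925  0.9619  1.3701 -1.1527] [0.5216 0.1185 0.1208] [-0.1849 -1.1946 -0.8452] 0.044212160001162765 14.025 [ 0.0005  0.0025  0.0059  0.0007  0.0024 -0.0019]
[[-0.0002  0.0048  1.    ]
 [-0.4298  0.9029 -0.0045]
 [-0.9029 -0.4298  0.0019]]
```

View pics/wrist9.png

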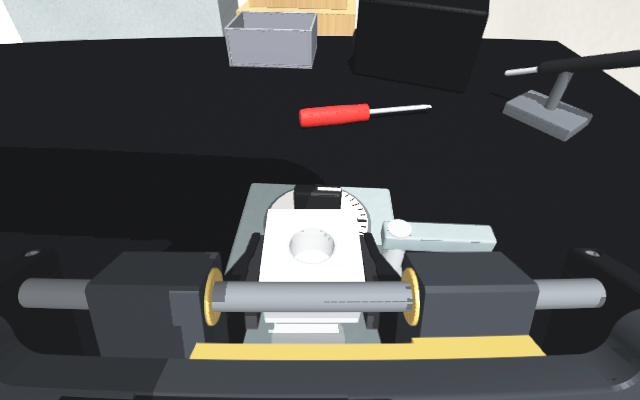

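View pics/ss9.png

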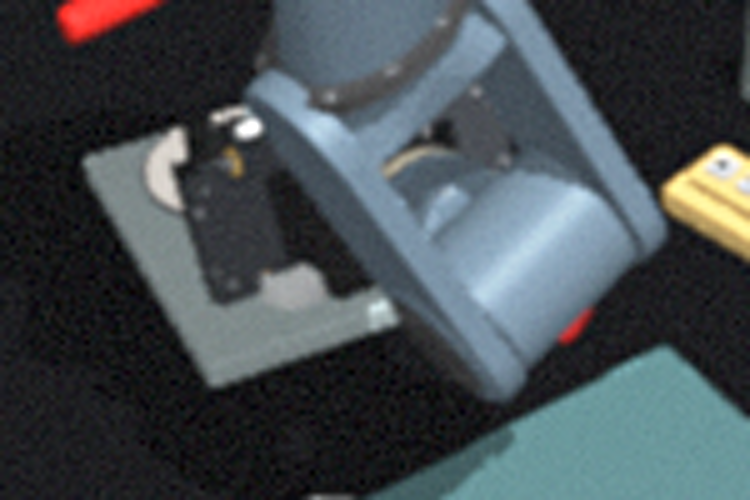

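View pics/tt9.png

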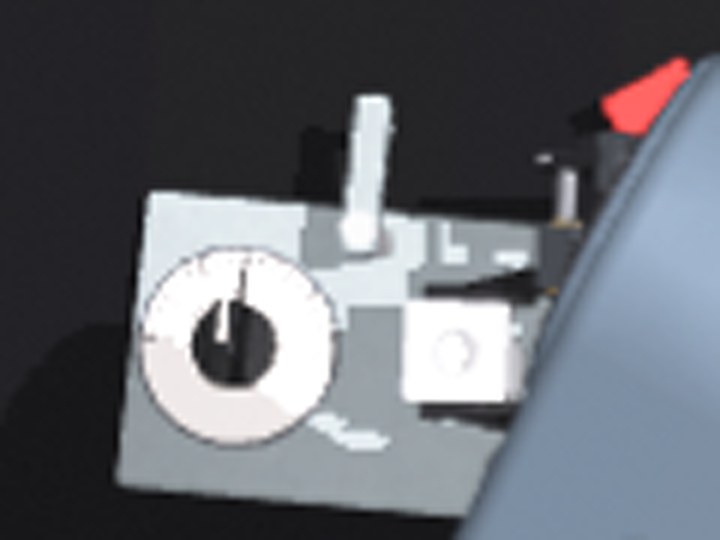

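```bash
python3 - <<'E'
from h import *
P=onz("top",(200+457/6-.4,140+352/6-.4),.137);print(P)
T=np.load("T9.npy"); print("hole dir expected", (T[:3,:3]@np.array([-.9065,-.4221,0])))
T7=np.load("T9.npy")
# hole rim center in wrist view at z=.137
print(onz("wrist",(313,246),.137,T)); print(proj("wrist",[.52,.12,.137],T))
E
python3 -m crank '[[0,0,0,0,0,0,-1],[0,0,0,0,0,0,-1],[0,0,0,0,0,0,-1],[0,0,0,0,0,0,-1]]'
python3 - <<'E'
from h import *
o=robot.get_obs();print(o["position"],o["joint_velocities"],o["grip_width"],o["time"],o["ft_force"])
E
```

```text
[0.5221 0.1158 0.137 ]
hole dir expected [-0.0018  0.0085  0.9999]
[0.5225 0.1178 0.137 ]
[307.4554 242.3405]
time: 14.68
position: [0.5206, 0.1198, 0.1206]
tool_rot: [-0.154, 0.69, -0.156, 0.69]
ft_force: [-0.7, 0.4, -1.0]
grip_width: 0.0439
[0.5206 0.1198 0.1206] [ 0.0007 -0.0008  0.0011 -0.0008 -0.0002  0.0011] 0.04393116824134828 14.675 [-0.719   0.3655 -1.0211]
```

```bash
python3 -c "
from rig import robot
print(robot.hand_in())"
```

```text
the job is handed in; nothing more can be done
None
```

I turned the knob to zero and let it go, then picked up the cap and turned it hole-up. The job was handed in at about 14.7 s with the cap held level and still above the anvil; `hand_in()` reports no verdict, so these are my own checks.

- **Knob:** I gripped the bar with 8 N, turned it about 69° and released it. A close wrist picture after release showed the pointer exactly on the long zero mark. The last top view, taken with the cap in place, put it within about 0.03 rad of zero.
- **Choosing the cap:** The cap was the block at about (0.592, -0.121) m, with a hole in its +y face and a plain face behind. The block at about (0.62, -0.31) has holes in both faces, so it is the through spacer. I took the third as the blank by elimination; I only saw one of its 44 x 44 faces, and it was plain.
- **Holding the cap:** The grip was set to 35 N. The opening read 43.9 mm, which matches the 44 mm cap, and joint speeds were about zero.
- **Hole direction:** The hole faces up. I calculated about 0.01 rad off vertical from the tool pose, and both the wrist and top pictures show the open hole on top.
- **Position:** The two cameras put the cap's centre at about (0.522, 0.116–0.118) m and the anvil at about (0.520, 0.120) m. That is 3–5 mm apart, within their roughly 2 mm calibration error. The underside is about 70 mm above the anvil, worked out from the tool height.
- **Other objects:** No bystander looked disturbed in the pictures I took on the way, but I did not measure their positions at the end. The wrist force stayed within a few newtons in every reading I took.

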